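# Clear the roller, run the bearing board out to its line and hold it down

### The job

I have to get at the four nuts under the bearing board from below, so first slide the black roller that stands in its way sideways to the chalk-crossed ring - keep it standing on the deck, it is not to be lifted - and leave it there. Then take the board by its handle and slide it straight out along the deck until the red line across it is right above the edge of the green stand, square to that edge, and finish while still holding it by the handle, flat on the deck, because the heavy bearing would tip it off if you let go. Do not push the other roller or anything else on the bench about.

Things in the scene. Friction and masses are not known exactly. Their poses are not given: they have to be found in the camera images.
- stand: Fixed low green stand on black legs: flat plank deck 460 x 300 mm, top 100 mm above the bench. Origin under its middle at bench height; +x is outward (to the robot's right, world -y, within 0.15 rad), z up. The board goes out over the end edge at x = +230 mm; nothing stands below or beyond it. Three white painted rings, 70 mm across, at x = 185, y = 0, +96 and -96 mm.
- stand_edge (a point): Middle of the stand's outward end edge, at the height of the deck's top (100 mm); axes as the stand's (x outward, y along the edge).
- chalk_cross: Flat yellow chalk cross, 36 mm, drawn in the middle of the free outer ring (the one at y = +96 or -96 mm of the stand), on the deck; nothing to bump into. Origin at its middle: the roller's middle goes here (within about 10 mm).
- roller: Dark cast spool-shaped roller, 80 mm tall, 0.5 to 0.85 kg, upright in the deck's middle ring, in front of the board: foot flange 56 mm across and 14 mm thick, waist 36 mm, plain round head 44 mm across from 52 to 80 mm above its foot. Origin at the centre of its underside, z up. Slides on the deck when pushed or gripped by its head.
- roller_b: Another such roller of the same size, standing in the other outer ring: leave alone (it may shift by no more than 10 mm). Origin at the centre of its underside.
- board: Loose pine board 280 x 100 x 18 mm, about 0.86 kg in all, flat on the deck, +x (long axis) outward within 0.06 rad. Origin: centre of its underside. A blue square flange bearing (86 x 86, 33 mm high) is bolted on at x = +85 mm, a bow handle at x = -105 mm. Its outward end starts 95 to 135 mm short of the edge. It balances at about x = +40 mm: out at the line it tips unless held (some 3 N).
- board_handle (a point): Middle of the handle's grip bar: a round steel bar, 10 mm thick, running across the board (along the board's y), 84 mm between its posts, bar centre 50 mm above the board's underside (32 mm above its top, 27 mm free beneath the bar). Axes as the board's.
- board_line (a point): Middle of the red line, 4 mm wide, painted across the board's top and down both its sides, at x = +5 mm of the board (135 mm from its outward end, 110 mm outward of the handle); this point is at the underside's height. Axes as the board's.
- box_blue: Blue bearing carton 75 x 55 x 35 mm on the bench; bystander. Origin at the centre of its underside.
- box_orange: Orange bearing carton 75 x 55 x 35 mm on the bench; bystander. Origin at the centre of its underside.
- wrench: Steel wrench, 200 mm long, lying flat on the bench; bystander. Origin near its middle, +x towards its jaw.
- grease_can: Grease can with a red label, 66 mm across, 105 mm tall, on the bench; bystander. Origin at the centre of its underside.
- bearing: Loose blue square flange bearing, 86 x 86 x 33 mm, on the bench; bystander. Origin at the centre of its underside.
- tape_measure: Yellow tape measure, 66 x 40 x 62 mm, on the bench; bystander. Origin at the centre of its underside.
Things that resemble listed ones, but are neither listed nor needed, are in the scene too. What is shaped like the roller but blue or turquoise is not meant.

How it is judged:
By the outcome, as a careful person would: the job done as asked, in the order asked, and still so for the second after the job is handed in, while the arm keeps its last pose, push and grip.
It also fails if it takes over 50 s, if anything falls off the work surface, if the arm or the gripper's body presses on something with over 40 N, if the wrist force passes 120 N, or if a joint passes its speed limit or range.

### The arm

A 7-joint arm with a two-finger parallel gripper is mounted at the origin on the work surface. World frame = base frame: x ahead of the robot, y to its left, z up, the work surface at z = 0. Lengths are in m, angles in rad, forces in N, time in s.
With the tool pointing down it reaches from about 0.425 to 0.925 m from the base axis. Payload 6.8 kg.
Tool frame: the origin (TCP) lies between the finger pads, 19 mm behind the fingertips; this is the grasp point; z points along the fingers, y is the direction in which the jaws open and shut (so a half turn about z gives the same grasp; the last joint's range is limited). The gripper opens to 85 mm and grips with 20 to 120 N. Pads are 22 mm wide; open, the fingers measure 114 mm over their backs; the gripper's body (76 mm by 85 mm) begins 54 mm behind the grasp point. The pads swing forward as they close: fully open they stand 13 mm farther back than shut.
Start: joints at [-1.365, 0.477, 0.022, 1.555, -0.011, 1.109, -0.083], TCP at [0.208, 0.642, 0.25] pointing down, gripper open.
Joint ranges: [-2.96, 2.96], [-0.34, 2.1], [-1.41, 1.46], [0.24, 2.44], [-1.37, 4.51], [0.17, 1.92], [-2.96, 2.96]. Speed limits (rad/s): [2.39, 2.39, 3.14, 3.14, 3.14, 3.14, 3.14].

### API

Orientations are given as [roll, pitch, yaw] about the fixed x, y, z axes, in that order (R = Rz(yaw) Ry(pitch) Rx(roll)).
In Python, from rig import * gives the robot as it stands.
- The arm moves only by the tool carry_out, never from a script. Its argument "increments" is a list of rows, each a list of 7 numbers: the shift along the tool's x, y, z in cm, then the turn, a rotation vector about the tool's x, y, z in units of 8 degrees (1.0 is 8 degrees), then the finger opening in cm, from 0 to 8.54. In form: [[dx, dy, dz, wx, wy, wz, grip], ...]. A call has 1 to 10 rows; each row shifts and turns the commanded pose from where the row before left it, along the tool's axes as they then stand; what a row does not reach is not made up. A row lasts 1/8 s, in which the tool goes at most 62.5 mm and 10.7 degrees, less where a joint would pass 70% of its speed; a pose out of reach is approached as far as the arm can. A call is refused whole if a number of a shift passes 6.25 or a number of a turn 1, either way. A call with a gripper value outside its range is refused whole. The fingers move at their own pace and stop on an object; "newtons" is the grip in N (left out, the last holds). Time passes only in rows, so rows that do not move let the fingers close. It gives the time, the measured TCP pose, the force and the opening at its end, in the units of the state.
- get_state(): the state, without advancing time (a new reading comes with each control period).
- read_camera(name): name is "scene" or "top" or "wrist"; returns a dict with "color" (384x512x3 uint8, red, green, blue), "depth" (384x512 float32, m along the optical axis (not along the pixel's ray), 0 where there is no reading), "camera_matrix" (3x3 intrinsics, pixels), "view" (4x4, takes a point from world to camera coordinates). Camera axes: x right, y down, z forward; pixel columns grow to the right and rows downward; lengths in m; the calibration is good to about 2 mm. A picture is of the moment at which its call begins.
- hand_in(): hands the job in, once; it reports no verdict.
Trained networks look in the newest picture that a camera, given by its name, has taken for a name from the list of things; names that differ only in an ending like _2 or _b are one class to them, and where a whole thing is asked for, a point or a joint stands for the part that bears it (a point fixed in the world has none). Each returns a list of dicts, best first, with "score" (0 to 1); they miss things now and then, are a little off and sometimes report something else, mostly with a low value. They report only what shows in the picture. A call takes as long as a camera call. They do not tell look-alikes from the thing itself.
- boxes_of(camera, query): "at" ([x, y, z] in m, in the coordinates of the camera as it stood for that picture, good to about 4 mm: the middle of the surface that is visible of it).
- trace(camera, query): "mask" (384x512 bool, what is visible of it).
The state is a dict: "time": time; "joints": joint angles; "dq": joint speeds; "joint_torque": joint torques, N m; "tool_pos": TCP position; "orientation": TCP orientation; "ft_force": force on the tool from outside, world axes, zero at the start; "ft_torque": the same for the moment, N m; "width": finger opening in m.
Only numpy, scipy, OpenCV 4.12 (cv2) and the standard library are available. Lean on these libraries where they do the work, as an engineer would, in place of code of your own. Each camera call takes 0.05 s, during which the arm holds its last target. There are 200 camera calls.

## Working session

There is one attempt and no reset: what is moved stays moved. The work goes in short steps, Python scripts to look and compute and a tool call to move; the robot and the scene stay as the last step left them, time stands still between calls to the robot, and variables do not carry over. Pictures are saved under pics/ and viewed, about 8 in all and at most 12, crops included, and the job is handed in when it is done.

Besides the shell and the picture viewer there is one more tool, called after "Call:" by a JSON object that holds its "method" and its "body", one argument or row to a line. carry_out: Moves the arm, as the interface text tells. Its arguments: {"type":"object","properties":{"increments":{"type":"array"},"newtons":{"type":"number"}},"required":["increments"]}

```bash
mkdir -p pics; ls; cat > h.py <<'E'
from rig import *
import numpy as np, cv2
def world(c,p):
    V=np.array(c["view"]); return (np.linalg.inv(V)@np.r_[p,1])[:3]
def px(c,p):
    q=np.array(c["view"])@np.r_[p,1]; q=np.array(c["camera_matrix"])@q[:3]; return (q[:2]/q[2]).round(0)
def cloud(c):
    K=np.array(c["camera_matrix"]);d=c["depth"];v,u=np.indices(d.shape)
    P=np.stack([(u-K[0,2])/K[0,0]*d,(v-K[1,2])/K[1,1]*d,d,np.ones_like(d)],-1)
    return (P@np.linalg.inv(np.array(c["view"])).T)[...,:3]
E
python3 - <<'E'
from h import *
s=get_state(); print({k:np.round(v,3) for k,v in s.items()})
ims=[]
for n in ["scene","top"]:
    c=read_camera(n); ims.append(c["color"])
    for q in ["roller","board","board_handle","board_line","stand","stand_edge","chalk_cross"]:
        for b in boxes_of(n,q): 
            w=world(c,b["at"]); print(n,q,round(b["score"],2),w.round(3),px(c,w))
    cv2.imwrite(f"pics/{n}0.png",cv2.resize(c["color"][...,::-1],None,fx=1.5,fy=1.5))
E
```

```text
pics
{'time': np.float64(0.0), 'joints': array([-1.365,  0.478,  0.022,  1.556, -0.012,  1.109, -0.083]), 'dq': array([ 0.001,  0.   ,  0.001, -0.   ,  0.001, -0.   ,  0.001]), 'joint_torque': array([ 1.0000e-03, -5.9646e+01,  1.6080e+00, -2.8119e+01,  1.2000e-02,
        9.0000e-03, -0.0000e+00]), 'tool_pos': array([0.208, 0.642, 0.249]), 'orientation': array([-3.14 ,  0.   ,  2.828]), 'ft_force': array([-0.223, -0.002,  0.18 ]), 'ft_torque': array([ 0.056, -0.016, -0.022]), 'width': np.float64(0.085)}
scene roller 0.8 [ 0.6   -0.195  0.158] [247. 237.]
scene roller 0.79 [ 0.472 -0.339  0.057] [182. 258.]
scene roller 0.73 [ 0.505 -0.215  0.158] [218. 220.]
scene roller 0.64 [ 0.734 -0.377  0.079] [232. 333.]
scene board 0.75 [ 0.566 -0.004  0.117] [286. 198.]
scene board 0.24 [ 0.319 -0.406  0.036] [135. 243.]
scene board_handle 0.76 [ 0.564 -0.004  0.117] [286. 197.]
scene board_line 0.56 [ 0.566 -0.006  0.115] [286. 198.]
scene stand 0.83 [ 0.621 -0.058  0.102] [287. 222.]
scene stand_edge 0.69 [ 0.321 -0.406  0.036] [135. 244.]
scene stand_edge 0.64 [0.514 0.462 0.074] [361. 125.]
scene stand_edge 0.47 [ 0.504 -0.213  0.157] [219. 220.]
top roller 0.79 [ 0.714 -0.368  0.079] [352. 130.]
top roller 0.67 [ 0.455 -0.331  0.084] [341. 206.]
top roller 0.62 [ 0.58  -0.18   0.185] [300. 164.]
top roller 0.62 [ 0.487 -0.194  0.18 ] [304. 194.]
top board 0.84 [0.554 0.01  0.119] [239. 173.]
top board_handle 0.56 [0.556 0.013 0.122] [239. 172.]
top board_line 0.68 [0.553 0.011 0.117] [239. 173.]
top stand 0.88 [0.552 0.004 0.102] [241. 174.]
top stand_edge 0.7 [ 0.56  -0.473  0.06 ] [381. 176.]
```

View pics/top0.png

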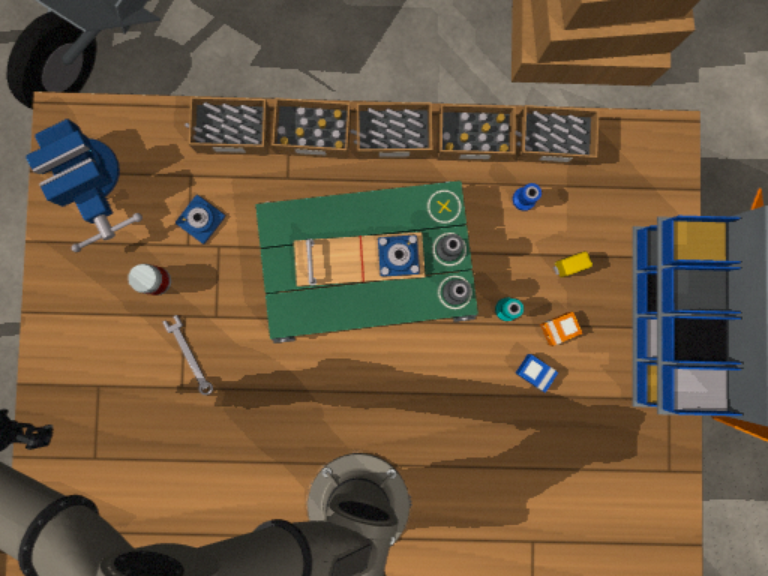

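View pics/scene0.png

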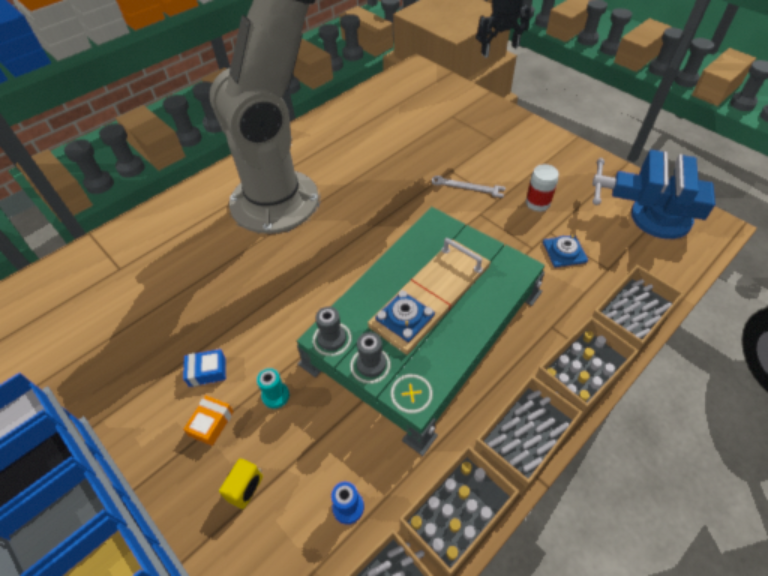

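Top view: the black roller is in the middle ring at (452,247), with roller_b at (458,290) and the chalk cross at (445,206). The blue (527,195) and turquoise (510,308) spools are look-alikes off the stand. The board handle is at (311,260). The scene view agrees: roller (369,355), roller_b (328,327), cross (411,393).

```bash
cat >> h.py <<'E'
def measure(n="top"):
    c=read_camera(n); P=cloud(c); hsv=cv2.cvtColor(c["color"],cv2.COLOR_RGB2HSV); H,S,V=[hsv[...,i].astype(int) for i in range(3)]
    near=(P[...,1]<0.25)&(P[...,1]>-.45)&(P[...,0]>.3)&(P[...,0]<.85)
    z=P[...,2]; o={}
    g=near&(abs(z-.1)<.012)&(H>60)&(H<95)&(S>90)
    b=near&(abs(z-.118)<.012)&(H>8)&(H<28)&(S>40)
    for k,m in (("deck",g),("wood",b)):
        r=cv2.minAreaRect(P[m][:,:2].astype(np.float32)); o[k]=(m.sum(),np.round(r[0],3),np.round(r[1],3),round(r[2],2),np.median(z[m]).round(4))
    yl=near&(abs(z-.1)<.012)&(H>20)&(H<35)&(S>120)&(P[...,1]<-.1)
    o["cross"]=(yl.sum(),P[yl].mean(0).round(4))
    rd=near&(abs(z-.118)<.015)&((H<6)|(H>172))&(S>120)
    o["red"]=(rd.sum(),P[rd].mean(0).round(4) if rd.any() else 0)
    hd=near&(abs(z-.18)<.006)
    n_,l=cv2.connectedComponents(hd.astype(np.uint8))
    for i in range(1,n_):
        q=P[l==i]
        if len(q)>20: (cc,r)=cv2.minEnclosingCircle(q[:,:2].astype(np.float32)); o[f"head{i}"]=(len(q),np.round(cc,4),round(r,4))
    hb=near&(z>.138)&(z<.16)&(P[...,1]>.04)
    if hb.any(): r=cv2.minAreaRect(P[hb][:,:2].astype(np.float32)); o["handle"]=(hb.sum(),np.round(r[0],4),np.round(r[1],3),round(r[2],1),z[hb].max())
    for k,v in o.items(): print(n,k,*v)
    return c,P,o
E
python3 - <<'E'
from h import *
c,P,o=measure("top")
c,P,o=measure("scene")
E
```

```text
top deck 8508 [ 0.563 -0.035] [0.299 0.521] 8.08 0.1008
top wood 1779 [ 0.567 -0.026] [0.149 0.365] 16.16 0.1187
top cross 35 [ 0.6789 -0.1733  0.1028]
top red 12 [0.5708 0.0074 0.1191]
top head1 146 [ 0.5847 -0.185 ] 0.0217
top head2 145 [ 0.4892 -0.2013] 0.022
top handle 94 [0.5457 0.1148] [0.093 0.01 ] 5.3 0.1599729941462067
scene deck 7735 [ 0.561 -0.007] [0.299 0.458] 8.19 0.0996
scene wood 1664 [0.558 0.009] [0.101 0.281] 5.63 0.1175
scene cross 47 [ 0.6811 -0.1747  0.1007]
scene red 0 0
scene head1 179 [ 0.4904 -0.2022] 0.0225
scene head2 194 [ 0.5867 -0.185 ] 0.023
scene handle 99 [0.5476 0.1131] [0.092 0.012] 5.5 0.15796168032684066
```

Call:
{"method": "carry_out", "body": {
  "increments": [
    [-3,-3.3,0,0,0,0,8.5],
    [-3,-3.3,0,0,0,0,8.5],
    [-3,-3.3,0,0,0,0,8.5],
    [-3,-3.3,0,0,0,0,8.5],
    [-3,-3.3,0,0,0,0,8.5],
    [-3,-3.3,0,0,0,0,8.5],
    [-3,-3.3,0,0,0,0,8.5],
    [-3,-3.3,0,0,0,0,8.5],
    [-3,-3.3,0,0,0,0,8.5],
    [-3,-3.3,0,0,0,0,8.5]
  ],
  "newtons": 30
}}

```text
time: 2.15
tool_pos: [0.3924, 0.2343, 0.2503]
orientation: [3.141, 0.0, 2.828]
ft_force: [0.9, -0.1, 1.2]
width: 0.0853
```

```bash
cat >> h.py <<'E'
from scipy.spatial.transform import Rotation as R
def togo(p,yaw):
    s=get_state(); r=R.from_euler("xyz",s["orientation"]); t=R.from_euler("xyz",[np.pi,0,yaw])
    print("t",round(float(s["time"]),2),"pos",np.round(s["tool_pos"],4),"ori",np.round(s["orientation"],3),"q",np.round(s["joints"],2),"F",np.round(s["ft_force"],1),"w",np.round(s["width"],4))
    print("shift cm",np.round(100*r.inv().apply(np.array(p)-s["tool_pos"]),2),"turn u",np.round(np.degrees((r.inv()*t).as_rotvec())/8,2))
E
python3 -c "
from h import *
togo([.586,-.185,.25],1.714)"
```

```text
t 2.15 pos [0.3924 0.2343 0.2503] ori [3.141 0.    2.828] q [-0.87  0.11  0.21  2.07 -0.03  0.97  0.61] F [ 0.9 -0.1  1.2] w 0.0853
shift cm [-3.135e+01 -3.390e+01  2.000e-02] turn u [ 0.01 -0.    7.98]
```

Call:
{"method": "carry_out", "body": {
  "increments": [
    [-3.1,-3.4,0,0,0,0,8.5],
    [-3.1,-3.4,0,0,0,0,8.5],
    [-3.1,-3.4,0,0,0,0,8.5],
    [-3.1,-3.4,0,0,0,0,8.5],
    [-3.1,-3.4,0,0,0,0,8.5],
    [-3.1,-3.4,0,0,0,0,8.5],
    [-3.1,-3.4,0,0,0,0,8.5],
    [-3.1,-3.4,0,0,0,0,8.5],
    [-3.1,-3.4,0,0,0,0,8.5],
    [-3.1,-3.4,0,0,0,0,8.5]
  ]
}}

```text
time: 3.4
tool_pos: [0.5824, -0.1848, 0.2501]
orientation: [3.141, 0.0, 2.828]
ft_force: [0.5, -0.0, 0.7]
width: 0.0851
```

Call:
{"method": "carry_out", "body": {
  "increments": [
    [0,0,0,0,0,1,8.5],
    [0,0,0,0,0,1,8.5],
    [0,0,0,0,0,1,8.5],
    [0,0,0,0,0,1,8.5],
    [0,0,0,0,0,1,8.5],
    [0,0,0,0,0,1,8.5],
    [0,0,0,0,0,1,8.5],
    [0,0,0,0,0,1,8.5],
    [0,0,0,0,0,0,8.5]
  ]
}}

```text
time: 4.53
tool_pos: [0.5818, -0.1833, 0.2499]
orientation: [-3.141, 0.0, 1.712]
ft_force: [-0.1, -0.2, -0.1]
width: 0.085
```

```bash
python3 - <<'E'
from h import *
togo([.586,-.185,.25],1.714)
c=read_camera("wrist"); cv2.imwrite("pics/w1.png",c["color"][...,::-1])
P=cloud(c); m=(abs(P[...,2]-.18)<.006)
n,l=cv2.connectedComponents(m.astype(np.uint8))
for i in range(1,n):
    q=P[l==i]
    if len(q)>100: print(len(q),cv2.minEnclosingCircle(q[:,:2].astype(np.float32)),q.mean(0).round(3),np.argwhere(l==i).mean(0))
hsv=cv2.cvtColor(c["color"],cv2.COLOR_RGB2HSV)
y=(hsv[...,0]>20)&(hsv[...,0]<35)&(hsv[...,1]>120)&(abs(P[...,2]-.1)<.01)
print("cross",y.sum(),P[y].mean(0) if y.any() else 0)
E
```

```text
t 4.53 pos [ 0.5818 -0.1833  0.2499] ori [-3.141  0.     1.712] q [-0.36  0.46  0.77  1.76 -0.35  1.07  0.67] F [-0.1 -0.2 -0.1] w 0.085
shift cm [-0.23  0.39 -0.01] turn u [-0.    0.   -0.01]
2872 ((0.58494633436203, -0.18554244935512543), 0.022107800468802452) [ 0.585 -0.184  0.18 ] [216.37291086 263.77820334]
2931 ((0.48955416679382324, -0.2015547752380371), 0.022496836259961128) [ 0.49 -0.2   0.18] [219.26236779 126.71272603]
cross 340 [ 0.6793116  -0.17447968  0.10049138]
```

View pics/w1.png

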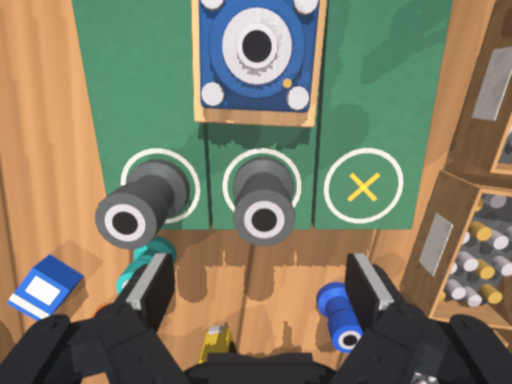

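The wrist crop confirms the choice: black roller head at (264,216), cross at (363,187), roller_b at (126,219). I'll descend over the head.

Call:
{"method": "carry_out", "body": {
  "increments": [
    [-0.2,0.3,1,0,0,0,8],
    [0,0,2,0,0,0,7],
    [0,0,2,0,0,0,6.5],
    [0,0,2,0,0,0,6.5],
    [0,0,1,0,0,0,6.5],
    [0,0,0,0,0,0,6]
  ],
  "newtons": 25
}}

```text
time: 5.32
tool_pos: [0.5845, -0.185, 0.169]
orientation: [-3.14, -0.0, 1.711]
ft_force: [0.1, -0.7, 0.2]
width: 0.0604
```

Call:
{"method": "carry_out", "body": {
  "increments": [
    [0,0,0,0,0,0,5.4],
    [0,0,0,0,0,0,4.8],
    [0,0,0,0,0,0,4],
    [0,0,0,0,0,0,3.5],
    [0,0,0,0,0,0,3.5]
  ],
  "newtons": 25
}}

```text
time: 5.95
tool_pos: [0.5853, -0.1852, 0.1708]
orientation: [3.141, 0.0, 1.711]
ft_force: [-1.3, 0.7, 6.5]
width: 0.0428
```

```bash
python3 -c "
from h import *
togo([.680,-.175,.17],1.714)"
```

```text
t 5.95 pos [ 0.5853 -0.1852  0.1708] ori [3.141 0.    1.711] q [-0.3   0.55  0.71  1.82 -0.44  0.93  0.73] F [-1.3  0.7  6.5] w 0.0428
shift cm [-0.31  9.52  0.09] turn u [ 0.01  0.   -0.02]
```

Call:
{"method": "carry_out", "body": {
  "increments": [
    [0,0.5,0,0,0,0,3.5],
    [-0.04,1,0,0,0,0,3.5],
    [-0.04,1,0,0,0,0,3.5],
    [-0.04,1,0,0,0,0,3.5],
    [-0.04,1,0,0,0,0,3.5],
    [-0.04,1,0,0,0,0,3.5],
    [-0.04,1,0,0,0,0,3.5],
    [-0.04,1,0,0,0,0,3.5]
  ]
}}

```text
time: 6.95
tool_pos: [0.6551, -0.1804, 0.171]
orientation: [-3.133, -0.0, 1.707]
ft_force: [-15.4, -2.1, 16.9]
width: 0.0427
```

```bash
python3 -c "
from h import *
togo([.680,-.175,.17],1.714)"
```

```text
t 6.95 pos [ 0.6551 -0.1804  0.171 ] ori [-3.133 -0.     1.707] q [-0.28  0.66  0.68  1.64 -0.46  1.02  0.69] F [-15.4  -2.1  16.9] w 0.0427
shift cm [0.2  2.54 0.08] turn u [-0.06 -0.   -0.05]
```

Call:
{"method": "carry_out", "body": {
  "increments": [
    [0.05,0.8,-0.03,0,0,0,3.5],
    [0.05,0.8,-0.02,0,0,0,3.5],
    [0.05,0.5,0,0,0,0,3.5],
    [0,0,0,0,0,0,3.5],
    [0,0,0,0,0,0,3.5]
  ]
}}

```text
time: 7.58
tool_pos: [0.6777, -0.1755, 0.1709]
orientation: [-3.137, 0.001, 1.709]
ft_force: [-7.8, -1.9, 7.2]
width: 0.0427
```

```bash
python3 - <<'E'
from h import *
togo([.680,-.175,.17],1.714)
measure("top"); measure("scene")
E
```

```text
t 7.58 pos [ 0.6777 -0.1755  0.1709] ori [-3.137e+00  1.000e-03  1.709e+00] q [-0.27  0.69  0.68  1.59 -0.47  1.04  0.68] F [-7.8 -1.9  7.2] w 0.0427
shift cm [0.01 0.23 0.09] turn u [-0.03  0.01 -0.04]
top deck 5467 [ 0.563 -0.039] [0.298 0.527] 8.03 0.1007
top wood 1415 [0.553 0.047] [0.1   0.208] 5.67 0.1188
top cross 0 [nan nan nan]
top red 11 [0.5691 0.0072 0.1189]
top head1 146 [ 0.4891 -0.2012] 0.0219
top handle 87 [0.5457 0.1148] [0.092 0.01 ] 5.2 0.15976928600623963
scene deck 5690 [ 0.561 -0.006] [0.298 0.46 ] 8.17 0.0996
scene wood 510 [0.561 0.01 ] [0.097 0.284] 3.23 0.1175
scene cross 0 [nan nan nan]
scene red 0 0
scene head1 180 [ 0.4912 -0.2016] 0.0225
scene head2 162 [ 0.6805 -0.1825] 0.0347
scene handle 68 [0.5604 0.1145] [0.066 0.011] 4.2 0.15678799562713885h.py:20: RuntimeWarning: Mean of empty slice.
  o["cross"]=(yl.sum(),P[yl].mean(0).round(4))
  ret = um.true_divide(
```

Call:
{"method": "carry_out", "body": {
  "increments": [
    [0,0.2,0,0,0,0,3.8],
    [0,0,0,0,0,0,4.4],
    [0,0,0,0,0,0,5],
    [0,0,0,0,0,0,6],
    [0,0,0,0,0,0,6.5],
    [0,0,-1,0,0,0,6.5],
    [0,0,-2,0,0,0,6.5],
    [0,0,-3,0,0,0,6.5],
    [0,0,-3,0,0,0,6.5],
    [0,0,0,0,0,0,6.5]
  ]
}}

```text
time: 8.93
tool_pos: [0.6838, -0.1738, 0.2651]
orientation: [3.135, 0.002, 1.71]
ft_force: [0.0, -0.4, -0.6]
width: 0.0649
```

```bash
python3 - <<'E' 2>/dev/null
from h import *
s=boxes_of
c=read_camera("wrist"); cv2.imwrite("pics/w2.png",c["color"][...,::-1])
P=cloud(c); m=(abs(P[...,2]-.18)<.006)
n,l=cv2.connectedComponents(m.astype(np.uint8))
for i in range(1,n):
    q=P[l==i]
    if len(q)>100: print(len(q),cv2.minEnclosingCircle(q[:,:2].astype(np.float32)))
measure("scene")
# handle goal: above handle, jaws across bar
for yaw in (np.radians(185.5)-2*np.pi,np.radians(5.5)): togo([.5465,.114,.25],yaw)
E
```

```text
1205 ((0.4946478009223938, -0.20135599374771118), 0.02133430726826191)
2564 ((0.6777000427246094, -0.1758424937725067), 0.022235732525587082)
scene deck 5840 [ 0.562 -0.006] [0.297 0.46 ] 7.97 0.0996
scene wood 803 [0.56 0.01] [0.098 0.283] 4.73 0.1174
scene cross 0 [nan nan nan]
scene red 0 0
scene head1 180 [ 0.4913 -0.2015] 0.0223
scene head2 222 [ 0.6794 -0.1761] 0.0219
scene handle 82 [0.5549 0.1138] [0.077 0.012] 5.5 0.15782530556401742
t 9.03 pos [ 0.6824 -0.1727  0.2615] ori [3.14  0.    1.711] q [-0.3   0.61  0.73  1.5  -0.42  1.19  0.63] F [-0.3 -0.5  0.6] w 0.0648
shift cm [30.29 -9.46  1.13] turn u [ 1.000e-02  1.000e-02 -1.093e+01]
t 9.03 pos [ 0.6824 -0.1727  0.2615] ori [3.14  0.    1.711] q [-0.3   0.61  0.73  1.5  -0.42  1.19  0.63] F [-0.3 -0.5  0.6] w 0.0648
shift cm [30.29 -9.46  1.13] turn u [ 1.000e-02 -1.000e-02  1.157e+01]
```

View pics/w2.png

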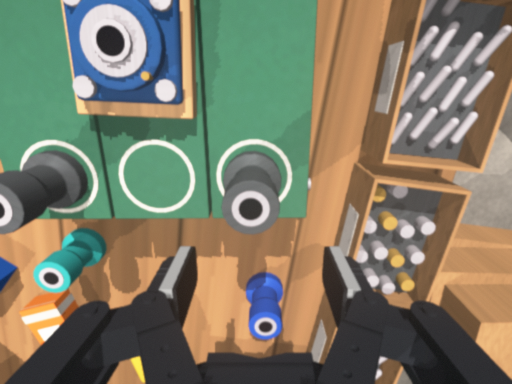

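Roller stands upright 2–3 mm from the cross centre (head at (250,207)), and roller_b hasn't moved. On to the handle.

Call:
{"method": "carry_out", "body": {
  "increments": [
    [3.8,-1.2,0.1,0,0,0,6.5],
    [3.8,-1.2,0.1,0,0,0,6.5],
    [3.8,-1.2,0.1,0,0,0,6.5],
    [3.8,-1.2,0.1,0,0,0,6.5],
    [3.8,-1.2,0.1,0,0,0,6.5],
    [3.8,-1.2,0.1,0,0,0,6.5],
    [3.8,-1.2,0.1,0,0,0,6.5],
    [3.7,-1.1,0.1,0,0,0,6.5]
  ]
}}

```text
time: 10.02
tool_pos: [0.5445, 0.1153, 0.2518]
orientation: [-3.14, 0.0, 1.711]
ft_force: [0.1, -0.5, 0.4]
width: 0.0651
```

Call:
{"method": "carry_out", "body": {
  "increments": [
    [0,0,0,0,0,1,6.5],
    [0,0,0,0,0,1,6.5],
    [0,0,0,0,0,1,6.5],
    [0,0,0,0,0,1,6.5],
    [0,0,0,0,0,1,6.5],
    [0,0,0,0,0,1,6.5],
    [0,0,0,0,0,1,6.5],
    [0,0,0,0,0,1,6.5],
    [0,0,0,0,0,1,6.5],
    [0,0,0,0,0,1,6.5]
  ]
}}

```text
time: 11.28
tool_pos: [0.5452, 0.1142, 0.2518]
orientation: [-3.141, 0.001, 0.31]
ft_force: [-0.5, -0.1, -0.1]
width: 0.0651
```

Call:
{"method": "carry_out", "body": {
  "increments": [
    [0,0,0,0,0,1,6.5],
    [0,0,0,0,0,0.57,6.5],
    [0,0,0,0,0,0,6.5]
  ]
}}

```text
time: 11.65
tool_pos: [0.5453, 0.1142, 0.2518]
orientation: [3.141, 0.001, 0.096]
ft_force: [0.0, 0.3, 1.0]
width: 0.0651
```

```bash
python3 - <<'E' 2>/dev/null
from h import *
c=read_camera("wrist"); cv2.imwrite("pics/w3.png",c["color"][...,::-1])
P=cloud(c); s=get_state()
m=(abs(P[...,2]-.152)<.01)&(np.linalg.norm(P[...,:2]-[.5465,.114],axis=-1)<.07)
q=P[m]; print(m.sum(),cv2.minAreaRect(q[:,:2].astype(np.float32)),q[:,2].max(),np.argwhere(m).mean(0))
togo([.5465,.114,.15],np.radians(5.5))
E
```

```text
1390 ((0.547181248664856, 0.1144614964723587), (0.09241066873073578, 0.009594197385013103), 5.689675807952881) 0.1561488699012695 [193.7676259  258.19928058]
t 11.7 pos [0.5454 0.1141 0.2519] ori [3.141e+00 1.000e-03 9.700e-02] q [-1.17  0.52  1.19  1.89 -0.54  1.11 -1.25] F [-0.5 -0.2 -0.7] w 0.0651
shift cm [ 0.12  0.02 10.19] turn u [0.   0.01 0.01]
```

View pics/w3.png

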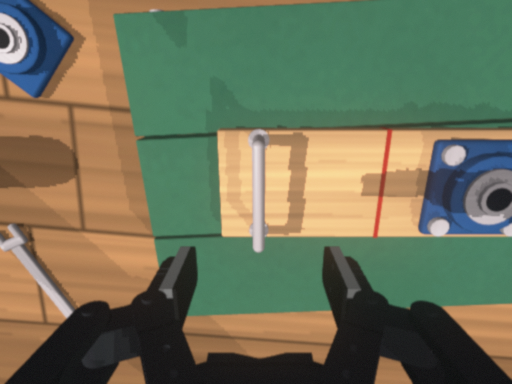

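Handle bar at (258,193) lies across and between the jaws, measured (0.547, 0.114) at 5.7°. Descend and grip.

Call:
{"method": "carry_out", "body": {
  "increments": [
    [0.2,0,2,0,0,0,6],
    [0,0,2,0,0,0,5.5],
    [0,0,2,0,0,0,5],
    [0,0,2,0,0,0,4.5],
    [0,0,1.5,0,0,0,4],
    [0,0,0.6,0,0,0,3.5],
    [0,0,0,0,0,0,3.5]
  ],
  "newtons": 60
}}

```text
time: 12.58
tool_pos: [0.5479, 0.1141, 0.1514]
orientation: [3.141, 0.0, 0.095]
ft_force: [-1.1, -0.2, 0.5]
width: 0.0353
```

Call:
{"method": "carry_out", "body": {
  "increments": [
    [0,0,0,0,0,0,2.8],
    [0,0,0,0,0,0,2.2],
    [0,0,0,0,0,0,1.6],
    [0,0,0,0,0,0,1],
    [0,0,0,0,0,0,0.5],
    [0,0,0,0,0,0,0.5]
  ],
  "newtons": 60
}}

```text
time: 13.32
tool_pos: [0.548, 0.115, 0.1518]
orientation: [-3.14, -0.0, 0.096]
ft_force: [-1.8, 3.9, 5.3]
width: 0.0078
```

```bash
python3 - <<'E' 2>/dev/null
from h import *
measure("top"); measure("scene")
a=np.radians(8.1); ex=np.array([np.sin(a),-np.cos(a)]); C=np.array([.5615,-.0065])
h=C+ex*.12
togo([*h,.15],a)
E
```

```text
top deck 6726 [ 0.558 -0.005] [0.299 0.457] 8.18 0.1008
top wood 1304 [0.557 0.002] [0.101 0.262] 5.62 0.1186
top cross 0 [nan nan nan]
top red 13 [0.5668 0.0069 0.1199]
top head1 144 [ 0.678 -0.175] 0.0225
top head3 144 [ 0.4895 -0.2008] 0.0224
top handle 23 [0.5105 0.1113] [0.022 0.009] 10.4 0.15946833767431756
scene deck 7604 [ 0.562 -0.005] [0.298 0.462] 8.01 0.0996
scene wood 1613 [0.558 0.009] [0.102 0.281] 5.27 0.1175
scene cross 0 [nan nan nan]
scene red 0 0
scene head6 185 [ 0.4914 -0.2022] 0.0225
scene head7 222 [ 0.6795 -0.1754] 0.0226
scene handle 76 [0.5507 0.1078] [0.088 0.024] 16.8 0.15922221650563517
t 13.43 pos [0.5479 0.115  0.1518] ori [-3.14  -0.     0.096] q [-1.06  0.63  1.03  1.97 -0.68  0.94 -1.15] F [-2.   3.2  5.8] w 0.0076
shift cm [ 0.73 24.22  0.15] turn u [-0.01 -0.   -0.33]
```

Call:
{"method": "carry_out", "body": {
  "increments": [
    [0,0.6,0,0,0,-0.03,0.5],
    [0,1.2,0,0,0,-0.05,0.5],
    [0,1.2,0,0,0,-0.05,0.5],
    [0,1.2,0,0,0,-0.05,0.5],
    [0,1.2,0,0,0,-0.05,0.5],
    [0,1.2,0,0,0,-0.05,0.5],
    [0,1.2,0,0,0,-0.05,0.5],
    [0,1.2,0,0,0,0,0.5]
  ]
}}

```text
time: 14.42
tool_pos: [0.559, 0.0285, 0.1518]
orientation: [-3.136, -0.0, 0.144]
ft_force: [-2.1, 13.1, 8.7]
width: 0.0078
```

```bash
python3 - <<'E' 2>/dev/null
from h import *
measure("top"); measure("scene")
a=np.radians(8.1); ex=np.array([np.sin(a),-np.cos(a)]); C=np.array([.5615,-.0065])
togo([*(C+ex*.12),.15],a)
E
```

```text
top deck 5668 [ 0.558 -0.004] [0.299 0.458] 7.94 0.1007
top wood 1142 [ 0.596 -0.1  ] [0.142 0.255] 7.73 0.1187
top cross 1 [ 0.5222 -0.1019  0.0893]
top red 5 [ 0.5637 -0.0802  0.1212]
top head1 144 [ 0.6778 -0.1755] 0.0222
top head2 151 [ 0.4882 -0.2005] 0.0219
scene deck 6852 [ 0.562 -0.006] [0.298 0.459] 8.0 0.0996
scene wood 1797 [ 0.574 -0.08 ] [0.101 0.281] 8.08 0.1176
scene cross 0 [nan nan nan]
scene red 0 0
scene head5 179 [ 0.4912 -0.2013] 0.0224
scene head6 221 [ 0.6796 -0.1757] 0.0226
t 14.53 pos [0.5589 0.0255 0.1518] ori [-3.14e+00 -1.00e-03  1.41e-01] q [-0.88  0.62  1.01  1.97 -0.66  0.93 -0.96] F [-0.5  3.8  4.8] w 0.0077
shift cm [-0.2  15.21  0.15] turn u [-0.01 -0.01  0.  ]
```

Call:
{"method": "carry_out", "body": {
  "increments": [
    [0,0.6,0,0,0,0,0.5],
    [-0.03,1.2,0,0,0,0,0.5],
    [-0.03,1.2,0,0,0,0,0.5],
    [-0.03,1.2,0,0,0,0,0.5],
    [-0.03,1.2,0,0,0,0,0.5],
    [-0.03,1.2,0,0,0,0,0.5],
    [-0.03,1.2,0,0,0,0,0.5],
    [0,1.2,0,0,0,0,0.5],
    [0,1.2,0,0,0,0,0.5],
    [0,1.2,0.02,0,0,0,0.5]
  ]
}}

```text
time: 15.78
tool_pos: [0.5738, -0.0833, 0.1517]
orientation: [-3.134, -0.001, 0.145]
ft_force: [-2.2, 17.7, 15.0]
width: 0.008
```

Call:
{"method": "carry_out", "body": {
  "increments": [
    [0,1,0.02,0,0,0,0.5],
    [0,1,0.02,0,0,0,0.5],
    [0,0.5,0,0,0,0,0.5],
    [0,0,0,0,0,0,0.5],
    [0,0,0,0,0,0,0.5]
  ]
}}

```text
time: 16.4
tool_pos: [0.5777, -0.1086, 0.1517]
orientation: [-3.135, -0.002, 0.145]
ft_force: [-1.5, 13.5, 15.8]
width: 0.0078
```

```bash
python3 - <<'E' 2>/dev/null
from h import *
c,_,_=measure("top")
c,P,_=measure("scene")
a=np.radians(8.1); ex=np.array([np.sin(a),-np.cos(a)]); C=np.array([.5615,-.0065])
togo([*(C+ex*.12),.15],a)
e=C+ex*.23; u,v=px(c,np.r_[e,.1]).astype(int); print(u,v)
cr=c["color"][v-60:v+60,u-80:u+80,::-1]; cv2.imwrite("pics/e1.png",cv2.resize(cr,None,fx=5,fy=5,interpolation=cv2.INTER_CUBIC))
E
```

```text
top deck 6731 [ 0.558 -0.005] [0.299 0.458] 7.97 0.1008
top wood 839 [ 0.616 -0.237] [0.145 0.225] 7.95 0.1186
top cross 0 [nan nan nan]
top red 10 [ 0.5798 -0.2189  0.1188]
top head1 124 [ 0.6782 -0.176 ] 0.0218
top head2 150 [ 0.4888 -0.2008] 0.0218
scene deck 7410 [ 0.561 -0.007] [0.299 0.458] 8.06 0.0996
scene wood 2135 [ 0.593 -0.213] [0.101 0.281] 8.33 0.1176
scene cross 0 [nan nan nan]
scene red 0 0
scene head2 180 [ 0.4908 -0.2027] 0.0231
scene head8 225 [ 0.6793 -0.1757] 0.0226
t 16.5 pos [ 0.5778 -0.1086  0.1518] ori [-3.135e+00 -2.000e-03  1.450e-01] q [-0.6   0.64  0.96  1.9  -0.66  0.95 -0.74] F [-1.3 14.  14.5] w 0.0075
shift cm [-0.18  1.67  0.17] turn u [-0.05 -0.01  0.02]
236 255
```

View pics/e1.png

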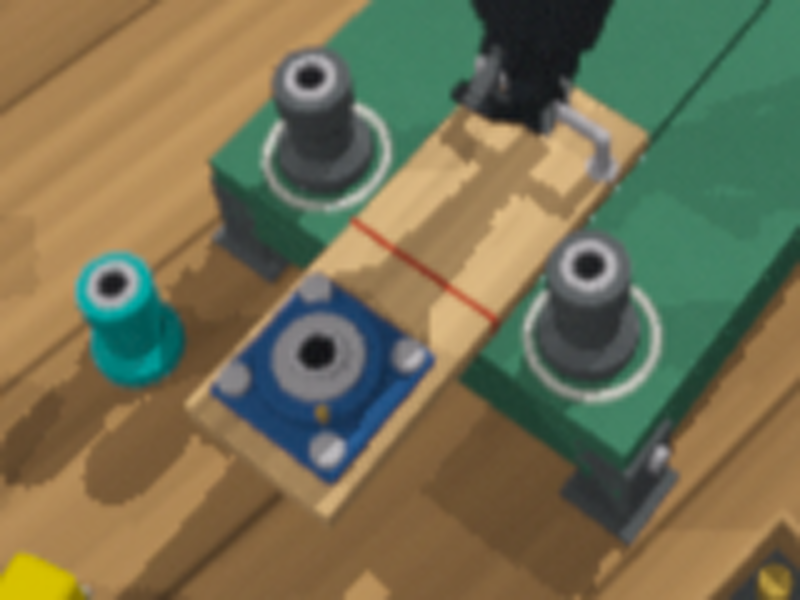

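Call:
{"method": "carry_out", "body": {
  "increments": [
    [-0.05,0.6,0,0,0,0,0.5],
    [-0.05,0.6,0,0,0,0,0.5],
    [0,0.3,0,0,0,0,0.5],
    [0,0,0,0,0,0,0.5],
    [0,0,0,0,0,0,0.5],
    [0,0,0,0,0,0,0.5]
  ]
}}

```text
time: 17.25
tool_pos: [0.5791, -0.1228, 0.1518]
orientation: [-3.134, -0.002, 0.146]
ft_force: [-1.6, 15.9, 16.5]
width: 0.0081
```

```bash
cat > fin.py <<'E'
from h import *
a=np.radians(8.05); ex=np.array([np.sin(a),-np.cos(a)]); ey=np.array([np.cos(a),np.sin(a)])
for n in ("scene","top"):
    c,P,o=measure(n); C=np.array([.561,-.0065])
    hsv=cv2.cvtColor(c["color"],cv2.COLOR_RGB2HSV).astype(int); X=(P[...,:2]-C)@ex; Y=(P[...,:2]-C)@ey; z=P[...,2]; r=c["color"].astype(int)
    red=(abs(Y)<.05)&(X>.15)&(X<.29)&(abs(z-.118)<.006)&(r[...,0]-r[...,1]>70)&(r[...,1]-r[...,2]<40)&(abs(X-.23)<.03)
    H=hsv[...,0]; g=(H>60)&(H<95)&(hsv[...,1]>90)&(abs(z-.1)<.005)
    e=[X[g&(abs(Y-y)<.004)].max() for y in (-.14,-.07,-.06,.06,.07,.14) if (g&(abs(Y-y)<.004)).any()]
    print(n,"edge",np.round(e,4),"red n",red.sum(),"x",np.median(X[red]),"slope",np.polyfit(Y[red],X[red],1) if red.sum()>5 else 0)
    w=(abs(Y)<.06)&(abs(z-.118)<.006)&(H>8)&(H<28)
    q=P[w&(X>.3)]; print(" board end x",[np.round(X[w&(abs(Y-y)<.006)].max(),4) for y in (-.03,0,.03)],"z near/far",np.median(z[w&(X<.2)]),np.median(z[w&(X>.33)]))
togo([*(C+ex*.12),.15],a)
c=read_camera("scene"); u,v=px(c,np.r_[C+ex*.23,.1]).astype(int)
cv2.imwrite("pics/e_%d.png"%(1000*get_state()["time"]),cv2.resize(c["color"][v-60:v+60,u-80:u+80,::-1],None,fx=5,fy=5,interpolation=cv2.INTER_CUBIC))
E
python3 fin.py 2>/dev/null; ls pics
```

```text
scene deck 7585 [ 0.562 -0.006] [0.298 0.46 ] 7.89 0.0996
scene wood 2189 [ 0.594 -0.228] [0.102 0.28 ] 8.32 0.1177
scene cross 0 [nan nan nan]
scene red 0 0
scene head1 177 [ 0.4905 -0.2032] 0.0234
scene head8 224 [ 0.6798 -0.1761] 0.0225
scene edge [0.2288 0.2285 0.2279 0.2285 0.2284 0.2279] red n 27 x 0.22838814478657704 slope [-0.01054776  0.22846576]
 board end x [np.float64(0.3636), np.float64(0.3629), np.float64(0.3633)] z near/far 0.11775877655232564 0.11753733854083714
top deck 6970 [ 0.558 -0.005] [0.299 0.459] 8.1 0.1007
top wood 789 [ 0.596 -0.255] [0.1   0.223] 8.57 0.1186
top cross 1 [ 0.5309 -0.2395  0.1046]
top red 9 [ 0.5755 -0.2336  0.12  ]
top head1 69 [ 0.6806 -0.1779] 0.0202
top head2 146 [ 0.4891 -0.201 ] 0.0219
top edge [0.2243 0.2235 0.2243 0.0754 0.0834 0.2258] red n 18 x 0.2270879201918757 slope [0.0063315  0.22716318]
 board end x [np.float64(0.3614), np.float64(0.3626), np.float64(0.3625)] z near/far 0.11853371231955578 0.11828669230795197
t 17.35 pos [ 0.5791 -0.1228  0.1518] ori [-3.134e+00 -2.000e-03  1.450e-01] q [-0.57  0.65  0.96  1.89 -0.66  0.96 -0.72] F [-1.6 16.8 16. ] w 0.0075
shift cm [-0.16  0.23  0.17] turn u [-0.05 -0.01  0.04]
e1.png
e_17400.png
scene0.png
top0.png
w1.png
w2.png
w3.png
```

Call:
{"method": "carry_out", "body": {
  "increments": [
    [0,0.1,0,0,0,0,0.5],
    [0,0,0,0,0,0,0.5],
    [0,0,0,0,0,0,0.5],
    [0,0,0,0,0,0,0.5]
  ]
}}

```text
time: 17.9
tool_pos: [0.5791, -0.1229, 0.1517]
orientation: [-3.132, -0.002, 0.146]
ft_force: [-2.6, 18.7, 18.6]
width: 0.0079
```

```bash
python3 fin.py 2>/dev/null | grep -v cross; mv pics/e_1[89]*.png pics/last.png || (rm pics/e_17400.png; mv pics/e_1*.png pics/last.png)
```

```text
scene deck 7601 [ 0.561 -0.006] [0.298 0.459] 8.01 0.0996
scene wood 2183 [ 0.594 -0.227] [0.101 0.282] 8.49 0.1177
scene red 0 0
scene head1 179 [ 0.4905 -0.2021] 0.0227
scene head8 221 [ 0.6796 -0.1755] 0.0227
scene edge [0.2284 0.2285 0.2277 0.2279 0.2281 0.2279] red n 29 x 0.22847144253693835 slope [-0.00744253  0.22849695]
 board end x [np.float64(0.3639), np.float64(0.3633), np.float64(0.363)] z near/far 0.11775191774443017 0.11758212204843466
top deck 6958 [ 0.565 -0.052] [0.299 0.555] 8.05 0.1007
top wood 781 [ 0.596 -0.256] [0.1   0.224] 8.31 0.1184
top red 11 [ 0.5742 -0.2338  0.1182]
top head1 63 [ 0.6808 -0.1781] 0.0201
top head2 147 [ 0.4893 -0.2009] 0.0223
top edge [0.224  0.2235 0.2247 0.0752 0.0832 0.2257] red n 20 x 0.22745874296361085 slope [0.01076414 0.22767314]
 board end x [np.float64(0.3617), np.float64(0.3616), np.float64(0.3633)] z near/far 0.11824791901796083 0.1182786225875605
t 18.0 pos [ 0.579  -0.1229  0.1517] ori [-3.132e+00 -1.000e-03  1.460e-01] q [-0.56  0.65  0.96  1.89 -0.66  0.96 -0.72] F [-2.1 18.4 18.2] w 0.0079
shift cm [-0.16  0.23  0.17] turn u [-0.07 -0.01  0.04]
```

View pics/last.png

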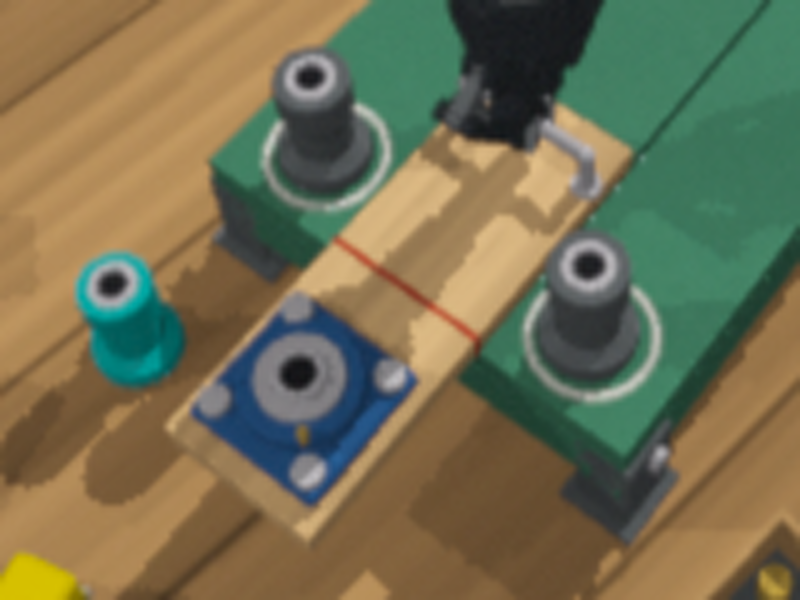

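```bash
python3 - <<'E' 2>/dev/null
from h import *
a=np.radians(8.05); ex=np.array([np.sin(a),-np.cos(a)]); ey=np.array([np.cos(a),np.sin(a)]); C=np.array([.561,-.0065])
c=read_camera("scene")
def p(x,y,z):
    q=np.array(c["view"])@np.r_[C+ex*x+ey*y,z,1]; q=np.array(c["camera_matrix"])@q[:3]; return q[:2]/q[2]
u,v=p(.23,.02,.1).astype(int); s=12; o=np.array([u-32,v-24])
im=cv2.resize(c["color"][v-24:v+24,u-32:u+32,::-1],None,fx=s,fy=s,interpolation=cv2.INTER_NEAREST)
d=lambda *k:tuple(int(t) for t in (p(*k)-o+.5)*s)
cv2.line(im,d(.23,-.15,.1),d(.23,-.051,.1),(255,255,0),1); cv2.line(im,d(.23,.051,.1),d(.23,.15,.1),(255,255,0),1)
cv2.line(im,d(.23,-.05,.118),d(.23,.05,.118),(255,0,255),1); cv2.line(im,d(.23,.05,.118),d(.23,.05,.1),(255,0,255),1)
cv2.imwrite("pics/z.png",im)
E
```

```text
(no output)
```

View pics/z.png

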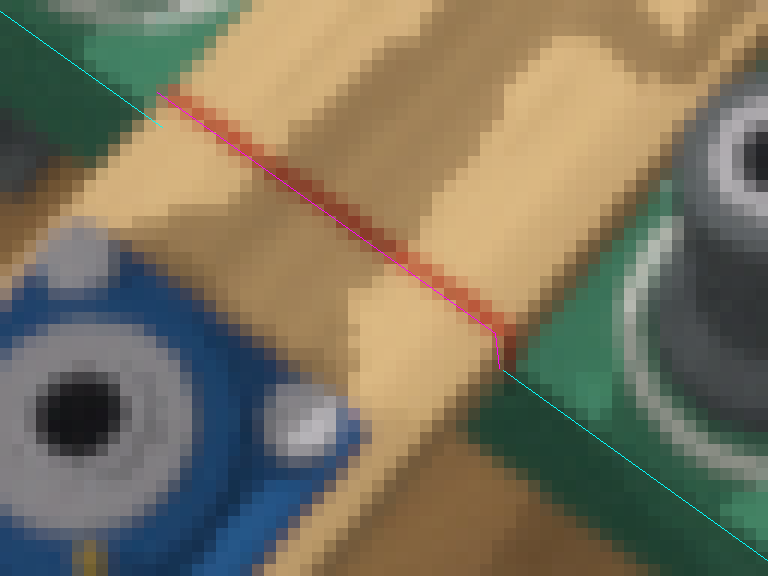

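Overlay: the red line runs square to the predicted deck edge (magenta) but about 2 mm short of it. I'll ease the downward press a little and nudge it out.

Call:
{"method": "carry_out", "body": {
  "increments": [
    [0,0.1,-0.02,0,0,0,0.5],
    [0,0.1,0,0,0,0,0.5],
    [0,0,0,0,0,0,0.5],
    [0,0,0,0,0,0,0.5]
  ]
}}

```text
time: 18.6
tool_pos: [0.5793, -0.1253, 0.1517]
orientation: [-3.133, -0.001, 0.146]
ft_force: [-1.7, 16.7, 15.1]
width: 0.0081
```

```bash
python3 fin.py 2>/dev/null | grep -E "edge|end|^t|turn|wood"
```

```text
scene wood 2199 [ 0.594 -0.229] [0.102 0.282] 8.38 0.1176
scene edge [0.228  0.2281 0.2286 0.2285 0.2284 0.2276] red n 28 x 0.23099395537571893 slope [-0.00824966  0.23105619]
 board end x [np.float64(0.3659), np.float64(0.3658), np.float64(0.3658)] z near/far 0.11767317162643287 0.11744693478455631
top deck 7034 [ 0.558 -0.004] [0.299 0.459] 7.97 0.1008
top wood 788 [ 0.597 -0.258] [0.1   0.222] 8.31 0.1186
top cross 0 [nan nan nan]
top red 9 [ 0.5704 -0.2374  0.1172]
top head1 56 [ 0.6828 -0.1814] 0.0189
top head2 149 [ 0.4892 -0.201 ] 0.0219
top edge [0.2245 0.2255 0.2246 0.0788 0.0832 0.2261] red n 21 x 0.23005478365698215 slope [0.00553965 0.23014639]
 board end x [np.float64(0.3648), np.float64(0.3641), np.float64(0.3625)] z near/far 0.11882149137852982 0.11800612532816024
t 18.7 pos [ 0.5793 -0.1253  0.1517] ori [-3.133e+00 -1.000e-03  1.460e-01] q [-0.56  0.65  0.96  1.89 -0.66  0.96 -0.72] F [-2.4 16.6 16.1] w 0.0079
shift cm [-0.15 -0.02  0.17] turn u [-0.06 -0.01  0.04]
```

```bash
python3 -c "
from rig import *
print(hand_in())"
```

```text
the job is handed in; nothing more can be done
None
```

I slid the roller to the chalk-crossed ring, then slid the board out to the line, and handed the job in at about 18.7 s with the handle still gripped.

- **Roller:** I took the black one from the middle ring by its head and slid it standing. It ended upright about 3 mm from the chalk cross. The other roller shows no shift beyond camera noise (under 2 mm).
- **Board:** The red line sits within about 2 mm of the edge of the stand. The board is within about 0.4° of square and flat on the deck, its top level to under 1 mm.
- **Holding:** The gripper is set to 60 N on the bar and presses the board down with about 16 N. About 16 N of sideways drag was still on the arm at hand-in. An earlier hold with similar drag showed no creep.
- **Disagreements:** The two cameras differ by 1–3 mm on where the stand is, so I relied mainly on the scene camera, whose readings of the edge and the line agree to about 2 mm. The first stop was about 2 mm short and a 1 mm nudge stuck, so a second nudge of 2 mm made it up.
- **Not checked:** I did not measure the bystanders on the bench again; the arm passed well above them.

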